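Lock the tip-press air regulator at its mark

ROBOT

A 7-joint arm with a two-finger parallel gripper is mounted at the origin on the work surface. World frame = base frame: x ahead of the robot, y to its left, z up, the work surface at z = 0. Lengths are in m, angles in rad, forces in N, time in s.
With the tool pointing down it reaches from about 0.4 to 0.85 m from the base axis. Payload 4.5 kg.
Tool frame: the origin (TCP) lies between the finger pads, 19 mm behind the fingertips; this is the grasp point; z points along the fingers, y is the line along which they close (so a half turn about z gives the same grasp; the last joint's range is limited). The gripper opens to 88 mm and grips with 3 to 60 N. Pads are 18 mm wide; open, the fingers measure 123 mm over their backs; the gripper's body (75 mm by 187 mm) begins 45 mm behind the grasp point.
Start: joints at [-1.068, 0.689, -0.195, 1.565, 0.157, 0.902, -0.215], TCP at [0.282, 0.558, 0.257] pointing down, gripper open.
Joint ranges: [-3.01, 3.01], [-0.46, 2.08], [-1.47, 1.51], [0.13, 2.56], [-1, 4.14], [0.04, 2.09], [-2.66, 2.66]. Speed limits (rad/s): [2.57, 2.57, 3.14, 3.14, 3.14, 3.14, 3.14].

INTERFACE

Orientations are given as a unit quaternion [x, y, z, w].
In Python, from plant import r gives the robot as it stands.
- The arm moves only by the tool play_rows, never from a script. Its arguments are lists of equal length, an entry for each row: "translation": the shift along the tool's x, y, z in m, a list of three; "delta_rot": the turn, a rotation vector about the tool's x, y, z in degrees, a list of three; "grip": the opening, from -1 (shut) to 1 (fully open). In form: {"translation": [[x, y, z], ...], "delta_rot": [[rx, ry, rz], ...], "grip": [grip, ...]}. A call has 1 to 20 rows; each row shifts and turns the commanded pose from where the row before left it, along the tool's axes as they then stand; what a row does not reach is not made up. A row lasts 1/8 s, in which the tool goes at most 62.5 mm and 10.7 degrees, less where a joint would pass 70% of its speed; a pose out of reach is approached as far as the arm can. A call with a gripper value outside its range is refused whole. The fingers move at their own pace and stop on an object; "squeeze" is the grip in N (left out, the last holds). Time passes only in rows, so rows that do not move let the fingers close. It gives the time, the measured TCP pose, the force, the opening and the grip force at its end, in the units of the state.
- r.get_state(): the state, without advancing time (a new reading comes with each control period).
- r.snapshot(name): name is "side" or "top"; returns the picture (400x640x3 uint8, blue, green, red); there is no depth.
- r.get_calibration(name): a dict with "intrinsics" (3x3 intrinsics, pixels), "eye" and "rotation" of the camera in the world. Camera axes: x right, y up, looking along -z (the intrinsics and any distortion apply to the point x, -y, -z); pixel columns grow to the right and rows downward; lengths in m; the calibration is good to about 2 mm. A picture is of the moment at which its call begins. get_calibration takes no time and is no camera call.
- r.finish_job(): hands the job in; it is judged then, once.
Trained networks look in the newest picture that a camera, given by its name, has taken for a name from the list of things; names that differ only in an ending like _2 or _b are one class to them, and where a whole thing is asked for, a point or a joint stands for the part that bears it (a point fixed in the world has none). Each returns a list of dicts, best first, with "confidence" (0 to 1); they miss things now and then, are a little off and sometimes report something else, mostly with a low value. They report only what shows in the picture. A call takes as long as a camera call. They do not tell look-alikes from the thing itself.
- r.look_for(camera, target): "point" ([x, y, z] in m, in world coordinates, good to about 4 mm: the middle of the surface that is visible of it).
- r.silhouettes(camera, target): "pixels" (400x640 bool, what is visible of it).
The state is a dict: "clock": time; "q": joint angles; "qd": joint speeds; "joint_torque": joint torques, N m; "tool_pos": TCP position; "eef_rot": TCP orientation; "contact_force": force on the tool from outside, world axes, zero at the start; "moment": the same for the moment, N m; "opening": opening from 0.0 (shut) to 1.0 (fully open); "finger_force": force on a finger pad.
Only numpy, scipy, OpenCV 4.12 (cv2) and the standard library are available. Lean on these libraries where they do the work, as an engineer would, in place of code of your own. Each camera call takes 0.05 s, during which the arm holds its last target. There are 200 camera calls.

TASK

Set the air regulator of the tip press: turn its bar knob counter-clockwise to the long mark on the dial, then, pulling lightly outward (straight up), slowly on past the mark until you feel the key slip into the lock slot, and pull the knob out to its stop so that it stays locked out. The slot comes somewhere from 7 to 36 degrees past the mark; be gentle, for more than 20 N of pull against the closed lock plate or the stop, or forcing the knob round in the slot, breaks it. Then let go, and leave everything else on the bench where it lies.

Things in the scene. Friction and masses are not known exactly. Their poses are not given: they have to be found in the camera images.
- regulator: Fixed bench air regulator: 100 x 100 x 8 mm steel foot, 62 mm square aluminium body, black bonnet, and on top a flat round dial plate, 104 mm in diameter, its upper face 110 mm above the bench. Origin: centre of the foot's underside, on the knob's vertical axis; z up, x points from the axis to the long mark. Six short ticks on the dial mean nothing here.
- knob: Black knob on the dial: round skirt 48 mm in diameter, 8 mm high; on it an upright bar 16 mm thick, from 20 mm behind the axis to 24 mm before it, top (with a short white line over its nose half) 42 mm above the origin. Origin: on the axis at the skirt's underside, 110 mm above the bench when in, 122 mm when out to the stop. z up, x along the bar to the nose.
- grip (a point): Point on the knob's axis in the bar, 31 mm above the knob's origin (141 mm above the bench when in): TCP height for a grasp from above, fingers closing across the 16 mm bar; x along the bar to the nose. The knob takes 0.05 N m to turn and 3 N of friction plus 1 N of weight to draw up; it stays wherever it is left.
- nose (a point): Tip of the small nose that sticks out of the knob's skirt, 34 mm from the axis, 4.5 mm above the knob's origin. The knob starts in, its nose 0.35 to 0.85 rad clockwise (from above) of the long mark: turn it counter-clockwise. It can turn from 1.6 rad clockwise to 0.9 rad counter-clockwise of the mark.
- mark (a point): Middle of the long mark, a dark steel bar 14 x 5 mm standing 2.7 mm proud of the dial, lying radially 36.5 to 50.5 mm from the axis. The lock slot inside lies at an unknown angle 0.12 to 0.62 rad past this mark, counter-clockwise (from above); the knob's key fits it with about 0.03 rad of play either way.
- dial (a point): Centre of the dial's upper face. Unseen below it is the lock plate with its slot. Off the slot the knob rises freely 0.5 mm, then lifts the sprung plate, 4 N per mm more. In the slot it rises 12 mm, to a shoulder that meets the same sprung plate (4 N per mm more), and cannot turn. Over 20 N between knob and plate, up or sideways, breaks it: in the slot some 0.6 N m of twist does.
- tip_cutter: Bystander: chrome tip cutter, standing cylinder 28 mm in diameter, 44 mm high; origin under its foot.
- ferrule: Bystander: yellow plastic ferrule, standing tube 15 mm in diameter, 22 mm high; origin under its foot.
- sanding_block: Bystander: round cork sanding block, 72 mm in diameter, 32 mm high; origin under its foot.
- chalk_holder: Bystander: pewter chalk holder with a chalk, 40 mm in diameter, 26 mm high; origin under its foot.
- glue: Bystander: white glue bottle, 34 mm in diameter, 85 mm high; origin under its foot.
- brush: Bystander: small brush lying flat, 160 mm long; origin at its middle on the bench.
- dowel: Bystander: wooden dowel lying flat, 16 mm in diameter, 150 mm long; origin at its middle on the bench.
Not all that is in view belongs to the job. There is more than one size of the regulator; the one meant has the size given above.

How it is judged:
By the outcome, as a careful person would: the job done as asked, in the order asked, and still so for the second after the job is handed in, with the robot touching nothing.
It also fails if it takes over 64 s, if anything falls off the work surface, if the arm or the gripper's body presses on something with over 40 N, if the wrist force passes 120 N, or if a joint passes its speed limit or range.

## Working session

There is one attempt and no reset: what is moved stays moved. The work goes in short steps, Python scripts to look and compute and a tool call to move; the robot and the scene stay as the last step left them, time stands still between calls to the robot, and variables do not carry over. Pictures are saved under pics/ and viewed, at most 10 in all, crops included, and the job is handed in when it is done.

Besides the shell and the picture viewer there is one more tool, called after ">>>" as a command line: name --argument value ..., lists and objects as JSON in quotes. play_rows: Moves the arm, as the interface text tells. Its arguments: {"type":"object","properties":{"translation":{"type":"array","items":{"type":"array","items":{"type":"number"}}},"delta_rot":{"type":"array","items":{"type":"array","items":{"type":"number"}}},"grip":{"type":"array","items":{"type":"number"}},"squeeze":{"type":"number"}},"required":["translation","delta_rot","grip"]}

```bash
mkdir -p pics; python3 - <<'E'
from plant import r
import cv2,numpy as np
for c in("top","side"):
    cv2.imwrite(f"pics/{c}0.png",r.snapshot(c))
    k=r.get_calibration(c);print(c,k)
    for t in("regulator","knob","mark","dial","nose","grip"):
        print(t,[(np.round(d["point"],3).tolist(),round(d["confidence"],2)) for d in r.look_for(c,t)])
s=r.get_state();print(s)
E
```

```text
top {'intrinsics': array([[488.71969618,   0.        , 323.42727054],
       [  0.        , 488.71969618, 198.32824604],
       [  0.        ,   0.        ,   1.        ]]), 'eye': array([ 0.30507493, -0.00858256,  1.26958703]), 'rotation': array([ 0.07172414, -0.06937393, -0.67597099,  0.73014117])}
regulator [([0.406, -0.206, 0.078], 0.76), ([0.53, -0.099, 0.109], 0.72), ([0.401, -0.016, 0.076], 0.71)]
knob [([0.411, -0.212, 0.081], 0.55), ([0.539, -0.1, 0.12], 0.52), ([0.404, -0.013, 0.082], 0.47)]
mark [([0.527, -0.099, 0.112], 0.96), ([0.394, -0.013, 0.077], 0.84), ([0.41, -0.205, 0.075], 0.61)]
dial [([0.397, -0.01, 0.078], 0.92), ([0.525, -0.097, 0.11], 0.8), ([0.407, -0.207, 0.073], 0.58)]
nose [([0.412, -0.208, 0.08], 0.71), ([0.539, -0.103, 0.117], 0.63), ([0.399, -0.01, 0.081], 0.6)]
grip [([0.538, -0.102, 0.12], 0.73), ([0.403, -0.01, 0.08], 0.7), ([0.405, -0.207, 0.08], 0.57)]
side {'intrinsics': array([[426.00510876,   0.        , 321.79713866],
       [  0.        , 426.00510876, 205.25622903],
       [  0.        ,   0.        ,   1.        ]]), 'eye': array([ 0.20718
[... 780 characters left out ...]
lock': 0.7, 'q': array([-1.06822434,  0.68906275, -0.19458285,  1.56529682,  0.15728679,
        0.902481  , -0.21509592]), 'qd': array([ 0.00192447,  0.00111722,  0.0012417 ,  0.00061691, -0.00057727,
        0.00050264, -0.00059263]), 'joint_torque': array([ 6.48539608e-04, -5.27365673e+01, -1.26634944e+00, -1.53716594e+01,
       -5.18938678e-02, -5.94678186e-04,  2.67176523e-05]), 'tool_pos': array([0.28236551, 0.55761476, 0.2574664 ]), 'eef_rot': array([2.32243558e-01, 9.72657661e-01, 6.58118922e-05, 8.52427135e-06]), 'contact_force': array([ 0.34042634,  0.68651284, -0.47936424]), 'moment': array([0.00204179, 0.01064796, 0.03127506]), 'finger_force': 0.0, 'opening': 0.9979305479111934}
```

View pics/top0.png

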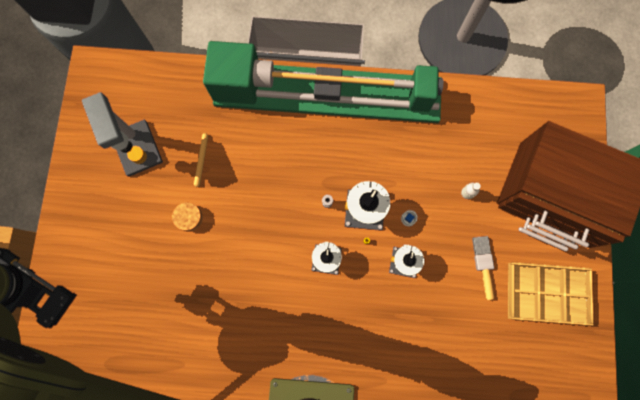

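View pics/side0.png

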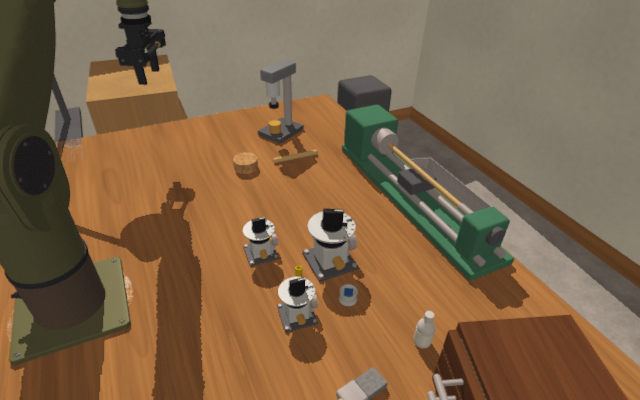

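Candidates: regulators at top pixels (369,202) large, (327,257) small and (408,260) small. The large one has its dial at z≈0.11, so I choose it and check it in a crop rectified to the dial plane.

```bash
cat > h.py <<'E'
from plant import r
import cv2,numpy as np
from scipy.spatial.transform import Rotation as R
def proj(c,P):
    k=r.get_calibration(c);p=R.from_quat(k["rotation"]).inv().apply(np.atleast_2d(P)-k["eye"])*[1,-1,-1]
    u=p@k["intrinsics"].T;return u[:,:2]/u[:,2:]
def rect(c,img,x0,y0,w,z,n=400):
    # north-up view of plane z: column=+x, row=-y ; w metres wide
    q=np.float32([[x0-w/2,y0+w/2],[x0+w/2,y0+w/2],[x0+w/2,y0-w/2],[x0-w/2,y0-w/2]])
    s=proj(c,np.c_[q,np.full(4,z)]).astype(np.float32)
    H=cv2.getPerspectiveTransform(s,np.float32([[0,0],[n,0],[n,n],[0,n]]))
    return cv2.warpPerspective(img,H,(n,n),flags=cv2.INTER_CUBIC)
E
python3 - <<'E'
from h import *
t=cv2.imread("pics/top0.png");s=cv2.imread("pics/side0.png")
a=rect("top",t,.53,-.1,.14,.11);b=rect("side",s,.53,-.1,.14,.11)
cv2.imwrite("pics/rect.png",np.hstack([a,b]))
E
```

```text
(no output)
```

View pics/rect.png

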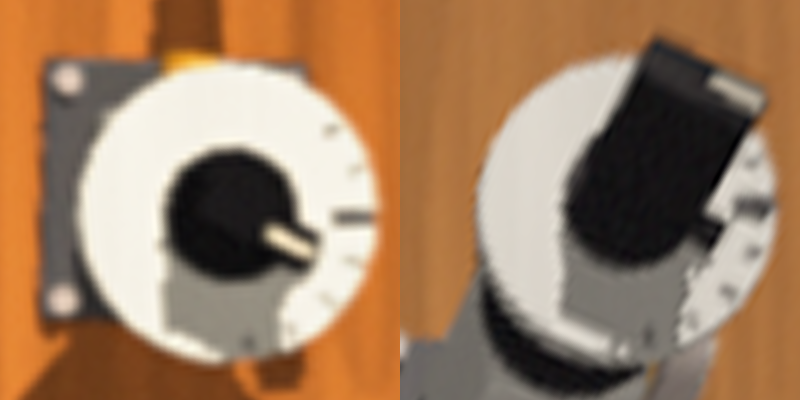

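```bash
python3 - <<'E'
from h import *
ims={"top":cv2.imread("pics/top0.png"),"side":cv2.imread("pics/side0.png")}
C=np.array([.54,-.1035])
for c,im in ims.items():
    a=rect(c,im,*C,.14,.11,560)  # .25mm/px
    g=cv2.cvtColor(a,cv2.COLOR_BGR2HSV)
    m=((g[...,1]<60)&(g[...,2]>150)).astype(np.uint8)
    n,l,st,ce=cv2.connectedComponentsWithStats(m);i=1+st[1:,4].argmax()
    h=cv2.convexHull(max(cv2.findContours((l==i).astype(np.uint8),0,1)[0],key=len))
    # points on dial circle by robust fit (right/top side)
    print(c,"dial ellipse",[ (np.array(e)*.25).round(1) for e in cv2.fitEllipse(h)[:2]])
    e=cv2.fitEllipse(h)[0];print(" centre",C+np.array([e[0]-280,280-e[1]])*.00025)
    # bar top plane
    b=rect(c,im,*C,.08,.152,640) # .125mm/px
    v=cv2.cvtColor(b,cv2.COLOR_BGR2GRAY)
    yy,xx=np.mgrid[:640,:640];rr=np.hypot(xx-320,yy-320)*.125
    w=((v>110)&(rr<23)).astype(np.uint8)
    n,l,st,ce=cv2.connectedComponentsWithStats(w)
    for i in range(1,n):
        if st[i,4]>300:
            p=np.argwhere(l==i)[:,::-1]-320.;q=p-p.mean(0);d=np.linalg.svd(q,full_matrices=0)[2][0]
            print("  line",i,st[i,4],"cent mm",(p.mean(0)*[1,-1]*.125).round(1),"ang",np.degrees(np.arctan2(-d[1],d[0])).round(1))
    # mark at z .1127
    k=rect(c,im,*C,.12,.1127,480);v=cv2.cvtColor(k,cv2.COLOR_BGR2GRAY)
    yy,xx=np.mgrid[:480,:480];X=(xx-240)*.25;Y=(240-yy)*.25;rr=np.hypot(X,Y);an=np.degrees(np.arctan2(Y,X))
    s=(rr>38)&(rr<49)&(abs(an)<12);wt=np.clip(150-v.astype(float),0,None)*s
    print("  mark",(wt*X).sum()/wt.sum(),(wt*Y).sum()/wt.sum())
    cv2.imwrite(f"pics/bar_{c}.png",b)
cv2.imwrite("pics/bars.png",cv2.resize(np.hstack([cv2.imread("pics/bar_top.png"),cv2.imread("pics/bar_side.png")]),(800,400)))
E
```

```text
top dial ellipse [array([68.9, 70. ]), array([104.4, 106.2])]
 centre [ 0.53887983 -0.10354451]
  line 2 20218 cent mm [14.4  3.3] ang -81.8
  line 3 3457 cent mm [  4.9 -20.3] ang -165.4
  mark 42.9438292766541 -2.36554679465204
side dial ellipse [array([66. , 68.3]), array([ 97.2, 103.7])]
 centre [ 0.53602109 -0.10180609]
  line 1 38711 cent mm [7.2 9. ] ang -34.9
  mark 43.30189192599486 -1.6983840948880933
```

View pics/bars.png

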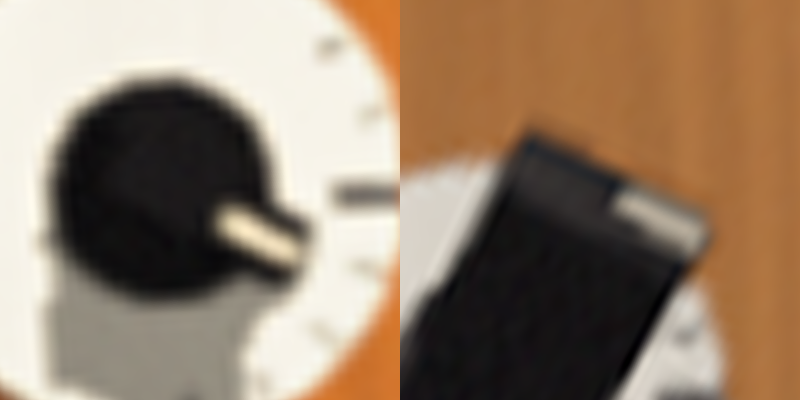

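Top crop: the large dial measures about 105 mm across, so this is the right regulator. Its centre is ≈(0.540,-0.1035). The mark is at about -2.5° yaw, and the bar at about -25° (white line (220,218)-(297,255) in the left view, bar edges at -24.5° in the right view). The bar is therefore about 0.39 rad clockwise of the mark, which is within the stated range. Now I move above it.

>>> play_rows --translation '[[-0.0294,-0.0263,0],[-0.0294,-0.0263,0],[-0.0294,-0.0263,0],[-0.0294,-0.0263,0],[-0.0294,-0.0263,0],[-0.0294,-0.0263,0],[-0.0294,-0.0263,0],[-0.0294,-0.0263,0],[-0.0294,-0.0263,0],[-0.0294,-0.0263,0],[-0.0294,-0.0263,0],[-0.0294,-0.0263,0],[-0.0294,-0.0263,0],[-0.0294,-0.0263,0],[-0.0294,-0.0263,0],[-0.0294,-0.0263,0],[-0.0294,-0.0263,0],[-0.0294,-0.0263,0],[0,0,0],[0,0,0]]' --delta_rot '[[0,0,0],[0,0,0],[0,0,0],[0,0,0],[0,0,0],[0,0,0],[0,0,0],[0,0,0],[0,0,0],[0,0,0],[0,0,0],[0,0,0],[0,0,0],[0,0,0],[0,0,0],[0,0,0],[0,0,0],[0,0,0],[0,0,0],[0,0,0]]' --grip '[1,1,1,1,1,1,1,1,1,1,1,1,1,1,1,1,1,1,1,1]'

```text
clock: 3.2
tool_pos: [0.5403, -0.1029, 0.2574]
eef_rot: [0.232, 0.973, 0.0, -0.0]
contact_force: [-0.2, -0.1, 0.6]
opening: 1.005
finger_force: 0.0
```

```bash
cat > st.py <<'E'
from h import *
s=r.get_state();q=R.from_quat(s["eef_rot"]).as_matrix()
print("t",s["clock"],"q",s["q"].round(3),"pos",s["tool_pos"].round(4),"xyaw",np.degrees(np.arctan2(q[1,0],q[0,0])).round(2),"tilt",q[:2,2].round(4),"F",s["contact_force"].round(2),"M",s["moment"].round(3),"op",s["opening"].round(3),s["finger_force"])
d=np.array([.54,-.1035,.141])-s["tool_pos"];print("to grasp in tool axes",(q.T@d).round(4))
E
python3 st.py
```

```text
Traceback (most recent call last):
  File "st.py", line 3, in <module>
    print("t",s["clock"],"q",s["q"].round(3),"pos",s["tool_pos"].round(4),"xyaw",np.degrees(np.arctan2(q[1,0],q[0,0])).round(2),"tilt",q[:2,2].round(4),"F",s["contact_force"].round(2),"M",s["moment"].round(3),"op",s["opening"].round(3),s["finger_force"])
                                                                                                                                                                                                                      ^^^^^^^^^^^^^^^^^^
AttributeError: 'float' object has no attribute 'round'
```

```bash
sed -i 's/s\["opening"\].round(3)/round(s["opening"],3)/' st.py; python3 st.py
```

```text
t 3.2 q [ 0.276  0.597 -0.28   1.791  0.22   0.785  0.988] pos [ 0.5403 -0.1029  0.2574] xyaw 153.17 tilt [-0.0003  0.001 ] F [-0.16 -0.11  0.63] M [-0.006  0.005 -0.002] op 1.005 0.0
to grasp in tool axes [-1.000e-04 -8.000e-04  1.164e-01]
```

>>> play_rows --translation '[[0,-0.0004,0.02],[0,-0.0004,0.02],[0,0,0.02],[0,0,0.02],[0,0,0.02],[0,0,0.0115],[0,0,0.005],[0,0,0]]' --delta_rot '[[0,0,-1.8],[0,0,0],[0,0,0],[0,0,0],[0,0,0],[0,0,0],[0,0,0],[0,0,0]]' --grip '[1,1,1,1,1,1,1,1]' --squeeze 30

```text
clock: 4.2
tool_pos: [0.5404, -0.1041, 0.1411]
eef_rot: [0.217, 0.976, 0.0, 0.0]
contact_force: [-0.4, -0.5, 0.4]
opening: 1.003
finger_force: 0.0
```

```bash
python3 - <<'E'
from h import *
s=r.snapshot("side");t=r.snapshot("top")
cv2.imwrite("pics/pre.png",np.hstack([cv2.resize(s[180:300,260:400],(560,480),interpolation=2)]))
E
python3 st.py
```

```text
t 4.3 q [ 0.236  0.766 -0.217  1.892  0.308  0.514  0.943] pos [ 0.5407 -0.1044  0.1415] xyaw 154.95 tilt [0.0011 0.    ] F [-0.28  0.55  0.42] M [-0.075 -0.041  0.004] op 0.997 0.0
to grasp in tool axes [0.001  0.0006 0.0005]
```

View pics/pre.png

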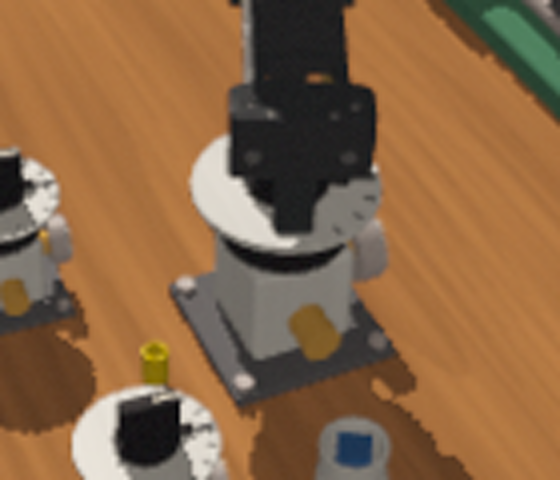

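The gripper straddles the knob (finger at (295,200)) above the dial. I close it with the position held.

>>> play_rows --translation '[[0,0,0],[0,0,0],[0,0,0],[0,0,0],[0,0,0],[0,0,0],[0,0,0],[0,0,0],[0,0,0],[0,0,0]]' --delta_rot '[[0,0,0],[0,0,0],[0,0,0],[0,0,0],[0,0,0],[0,0,0],[0,0,0],[0,0,0],[0,0,0],[0,0,0]]' --grip '[-1,-1,-1,-1,-1,-1,-1,-1,-1,-1]'

```text
clock: 5.55
tool_pos: [0.5409, -0.1033, 0.141]
eef_rot: [0.216, 0.976, 0.001, 0.0]
contact_force: [2.5, 4.7, -1.9]
opening: 0.183
finger_force: 30.0
```

```bash
python3 st.py
```

```text
t 5.55 q [ 0.236  0.767 -0.218  1.892  0.307  0.513  0.943] pos [ 0.5409 -0.1033  0.141 ] xyaw 155.01 tilt [0.0012 0.0016] F [ 2.49  4.75 -1.93] M [ 0.977 -0.413 -0.048] op 0.183 29.998697005212307
to grasp in tool axes [ 0.0007 -0.0006 -0.    ]
```

>>> play_rows --translation '[[0,0.001,0],[0,0,0],[0,0,0],[0,0,0],[0,0,0],[0,0,0],[0,0,0]]' --delta_rot '[[0,0,0],[0,0,-3],[0,0,-3],[0,0,-3],[0,0,-3],[0,0,0],[0,0,0]]' --grip '[-1,-1,-1,-1,-1,-1,-1]'

```text
clock: 6.42
tool_pos: [0.541, -0.103, 0.141]
eef_rot: [0.112, 0.994, 0.001, 0.0]
contact_force: [1.1, 4.6, -0.4]
opening: 0.183
finger_force: 30.0
```

```bash
python3 st.py
```

```text
t 6.425 q [ 0.268  0.772 -0.274  1.89   0.38   0.53   1.083] pos [ 0.541 -0.103  0.141] xyaw 167.09 tilt [0.0008 0.001 ] F [ 1.08  4.58 -0.45] M [ 1.074 -0.341  0.07 ] op 0.183 29.99861916527152
to grasp in tool axes [ 0.0009 -0.0007 -0.    ]
```

>>> play_rows --translation '[[0,0.0012,0],[0,0,0],[0,0,0],[0,0,0],[0,0,0],[0,0,0],[0,0,0]]' --delta_rot '[[0,0,0],[0,0,-3],[0,0,-3],[0,0,-3],[0,0,-1.5],[0,0,0],[0,0,0]]' --grip '[-1,-1,-1,-1,-1,-1,-1]'

```text
clock: 7.3
tool_pos: [0.541, -0.1027, 0.1409]
eef_rot: [0.022, 1.0, -0.0, 0.0]
contact_force: [1.7, 0.9, 0.3]
opening: 0.18
finger_force: 30.0
```

```bash
python3 st.py
```

```text
t 7.3 q [ 0.295  0.777 -0.321  1.888  0.441  0.547  1.204] pos [ 0.541  -0.1027  0.1409] xyaw 177.43 tilt [ 0.0002 -0.0003] F [1.7  0.87 0.32] M [ 0.332 -0.406 -0.001] op 0.18 29.998883558437228
to grasp in tool axes [ 0.001  -0.0008 -0.0001]
```

>>> play_rows --translation '[[0,0.0003,-0.0008],[0,0,-0.0007],[0,0,-0.0005],[0,0,0],[0,0,0]]' --delta_rot '[[0,0,-1],[0,0,-1],[0,0,-1],[0,0,0],[0,0,0]]' --grip '[-1,-1,-1,-1,-1]'

```text
clock: 7.92
tool_pos: [0.541, -0.1026, 0.1427]
eef_rot: [-0.004, 1.0, -0.0, -0.0]
contact_force: [4.1, -2.0, -8.5]
opening: 0.178
finger_force: 30.0
```

```bash
python3 st.py
```

```text
t 7.925 q [ 0.304  0.776 -0.338  1.886  0.456  0.556  1.242] pos [ 0.541  -0.1026  0.1427] xyaw -179.58 tilt [-0.0001 -0.0003] F [ 4.15 -1.97 -8.51] M [-0.218 -0.986 -0.057] op 0.178 29.997432846575975
to grasp in tool axes [ 0.001  -0.0009  0.0017]
```

>>> play_rows --translation '[[-0.0005,0,0],[0,0,0],[0,0,0],[0,0,0]]' --delta_rot '[[0,0,-0.8],[0,0,-0.8],[0,0,-0.8],[0,0,0]]' --grip '[-1,-1,-1,-1]'

```text
clock: 8.43
tool_pos: [0.5411, -0.1025, 0.1428]
eef_rot: [-0.025, 1.0, -0.0, -0.0]
contact_force: [3.3, -1.1, -9.4]
opening: 0.18
finger_force: 30.0
```

```bash
python3 st.py
```

```text
t 8.425 q [ 0.311  0.777 -0.35   1.885  0.469  0.561  1.272] pos [ 0.5411 -0.1025  0.1428] xyaw -177.16 tilt [-0.0008 -0.0003] F [ 3.27 -1.07 -9.4 ] M [-0.448 -0.665 -0.05 ] op 0.18 29.997655358165503
to grasp in tool axes [ 0.0011 -0.0009  0.0018]
```

>>> play_rows --translation '[[-0.0004,0,0],[0,0,0],[0,0,0],[0,0,0]]' --delta_rot '[[0,0,-0.8],[0,0,-0.8],[0,0,-0.8],[0,0,0]]' --grip '[-1,-1,-1,-1]'

```text
clock: 8.93
tool_pos: [0.5411, -0.1025, 0.1428]
eef_rot: [-0.046, 0.999, -0.0, -0.001]
contact_force: [0.4, -3.5, -8.2]
opening: 0.178
finger_force: 30.0
```

>>> play_rows --translation '[[0,-0.0003,0],[0,0,0],[0,0,0],[0,0,0]]' --delta_rot '[[0,0,-0.8],[0,0,-0.8],[0,0,-0.8],[0,0,0]]' --grip '[-1,-1,-1,-1]'

```text
clock: 9.43
tool_pos: [0.5412, -0.1024, 0.1428]
eef_rot: [-0.067, 0.998, 0.0, -0.001]
contact_force: [-1.6, -2.3, -6.3]
opening: 0.175
finger_force: 30.0
```

```bash
python3 st.py
```

```text
t 9.425 q [ 0.324  0.78  -0.373  1.883  0.494  0.571  1.331] pos [ 0.5412 -0.1024  0.1428] xyaw -172.34 tilt [-0.0014 -0.    ] F [-1.59 -2.32 -6.3 ] M [-0.462  0.384 -0.054] op 0.175 29.998003989458084
to grasp in tool axes [ 0.0014 -0.0009  0.0018]
```

>>> play_rows --translation '[[0,0,0],[0,0,0],[0,0,0]]' --delta_rot '[[0,0,-0.8],[0,0,-0.8],[0,0,0]]' --grip '[-1,-1,-1]'

```text
clock: 9.8
tool_pos: [0.5413, -0.1024, 0.1428]
eef_rot: [-0.081, 0.997, 0.0, -0.001]
contact_force: [-3.9, -1.6, -6.2]
opening: 0.178
finger_force: 30.0
```

```bash
python3 st.py
```

```text
t 9.8 q [ 0.329  0.781 -0.381  1.883  0.503  0.574  1.351] pos [ 0.5413 -0.1024  0.1428] xyaw -170.74 tilt [-0.0013  0.    ] F [-3.93 -1.56 -6.16] M [-0.414  0.68  -0.093] op 0.178 29.998103650286794
to grasp in tool axes [ 0.0014 -0.0009  0.0018]
```

>>> play_rows --translation '[[0.0006,0,-0.0006],[0,0,0],[0,0,0]]' --delta_rot '[[0,0,0],[0,0,0],[0,0,0]]' --grip '[-1,-1,-1]'

```text
clock: 10.18
tool_pos: [0.5412, -0.1024, 0.1433]
eef_rot: [-0.081, 0.997, 0.0, -0.0]
contact_force: [-1.8, -1.5, -9.9]
opening: 0.183
finger_force: 30.0
```

```bash
python3 st.py
```

```text
t 10.175 q [ 0.329  0.78  -0.381  1.884  0.503  0.573  1.351] pos [ 0.5412 -0.1024  0.1433] xyaw -170.75 tilt [-0.0002  0.0003] F [-1.79 -1.52 -9.87] M [-0.341  0.458 -0.059] op 0.183 29.99742248095572
to grasp in tool axes [ 0.0014 -0.0009  0.0023]
```

>>> play_rows --translation '[[0,0,0],[0,0,0],[0,0,0],[0,0,0]]' --delta_rot '[[0,0,-0.8],[0,0,-0.8],[0,0,-0.8],[0,0,0]]' --grip '[-1,-1,-1,-1]'

```text
clock: 10.68
tool_pos: [0.5412, -0.1024, 0.144]
eef_rot: [-0.102, 0.995, -0.0, 0.0]
contact_force: [-4.3, -1.6, -3.6]
opening: 0.178
finger_force: 30.0
```

```bash
python3 st.py
```

```text
t 10.675 q [ 0.336  0.781 -0.393  1.884  0.515  0.579  1.381] pos [ 0.5412 -0.1024  0.144 ] xyaw -168.33 tilt [0.0001 0.    ] F [-4.26 -1.61 -3.62] M [-0.151  0.777  0.   ] op 0.178 29.998540822416544
to grasp in tool axes [ 0.0014 -0.0009  0.003 ]
```

>>> play_rows --translation '[[0.0006,0,-0.0006],[0,0,-0.0006],[0,0,0],[0,0,0]]' --delta_rot '[[0,0,0],[0,0,0],[0,0,0],[0,0,0]]' --grip '[-1,-1,-1,-1]'

```text
clock: 11.18
tool_pos: [0.5412, -0.1024, 0.1451]
eef_rot: [-0.102, 0.995, 0.0, 0.001]
contact_force: [-3.2, -0.9, -1.4]
opening: 0.182
finger_force: 30.0
```

```bash
python3 st.py
```

```text
t 11.175 q [ 0.337  0.779 -0.394  1.884  0.514  0.579  1.382] pos [ 0.5412 -0.1024  0.1451] xyaw -168.34 tilt [0.0012 0.0003] F [-3.15 -0.94 -1.43] M [-0.028  0.637  0.008] op 0.182 29.998925859108567
to grasp in tool axes [ 0.0014 -0.0009  0.0041]
```

>>> play_rows --translation '[[0.0004,0,-0.001],[0,0,-0.001],[0,0,-0.001],[0,0,-0.001],[0,0,-0.001],[0,0,-0.001],[0,0,0],[0,0,0]]' --delta_rot '[[0,0,0],[0,0,0],[0,0,0],[0,0,0],[0,0,0],[0,0,0],[0,0,0],[0,0,0]]' --grip '[-1,-1,-1,-1,-1,-1,-1,-1]'

```text
clock: 12.18
tool_pos: [0.5411, -0.1024, 0.151]
eef_rot: [-0.102, 0.995, 0.0, 0.001]
contact_force: [2.1, 1.3, -2.4]
opening: 0.184
finger_force: 30.0
```

```bash
python3 st.py
```

```text
t 12.175 q [ 0.342  0.769 -0.401  1.881  0.508  0.592  1.388] pos [ 0.5411 -0.1024  0.151 ] xyaw -168.35 tilt [0.0017 0.0004] F [ 2.14  1.34 -2.42] M [ 0.315 -0.457  0.028] op 0.184 29.998456109315157
to grasp in tool axes [ 0.0013 -0.0008  0.01  ]
```

>>> play_rows --translation '[[0,0,-0.0007],[0,0,-0.0007],[0,0,-0.0006],[0,0,0],[0,0,0]]' --delta_rot '[[0,0,0],[0,0,0],[0,0,0],[0,0,0],[0,0,0]]' --grip '[-1,-1,-1,-1,-1]'

```text
clock: 12.8
tool_pos: [0.541, -0.1025, 0.1529]
eef_rot: [-0.102, 0.995, 0.0, 0.001]
contact_force: [5.2, 2.8, -3.5]
opening: 0.176
finger_force: 30.0
```

>>> play_rows --translation '[[0,0,-0.0005],[0,0,0],[0,0,0]]' --delta_rot '[[0,0,0],[0,0,0],[0,0,0]]' --grip '[-1,-1,-1]'

```text
clock: 13.18
tool_pos: [0.5409, -0.1024, 0.1533]
eef_rot: [-0.102, 0.995, 0.0, 0.001]
contact_force: [5.0, 1.5, -4.8]
opening: 0.18
finger_force: 30.0
```

>>> play_rows --translation '[[-0.0007,0,-0.0005],[0,0,0],[0,0,0]]' --delta_rot '[[0,0,0],[0,0,0],[0,0,0]]' --grip '[-1,-1,-1]'

```text
clock: 13.55
tool_pos: [0.541, -0.1025, 0.1536]
eef_rot: [-0.101, 0.995, 0.0, -0.0]
contact_force: [4.6, 2.8, -6.8]
opening: 0.179
finger_force: 30.0
```

>>> play_rows --translation '[[0,0,-0.0005],[0,0,0],[0,0,0]]' --delta_rot '[[0,0,0],[0,0,0],[0,0,0]]' --grip '[-1,-1,-1]'

```text
clock: 13.92
tool_pos: [0.541, -0.1025, 0.154]
eef_rot: [-0.101, 0.995, 0.0, 0.0]
contact_force: [4.4, 2.9, -7.9]
opening: 0.177
finger_force: 30.0
```

The knob is at the stop: the pull climbs with height at z≈+12 mm. Now I open and retreat.

>>> play_rows --translation '[[0,0,0],[0,0,0],[0,0,0],[0,0,0],[0,0,0],[0,0,0],[0,0,0],[0,0,0],[0,0,-0.01],[0,0,-0.03],[0,0,-0.04],[0,0,-0.04],[0,0,0]]' --delta_rot '[[0,0,0],[0,0,0],[0,0,0],[0,0,0],[0,0,0],[0,0,0],[0,0,0],[0,0,0],[0,0,0],[0,0,0],[0,0,0],[0,0,0],[0,0,0]]' --grip '[-0.3,0,0.2,0.2,0.2,0.2,0.2,0.2,0.2,0.2,0.2,0.2,0.2]'

```text
clock: 15.55
tool_pos: [0.5429, -0.1024, 0.2778]
eef_rot: [-0.101, 0.995, -0.001, 0.004]
contact_force: [-0.4, -0.5, -0.7]
opening: 0.603
finger_force: 0.0
```

```bash
python3 st.py; python3 - <<'E'
from h import *
s=r.snapshot("side");cv2.imwrite("pics/post.png",cv2.resize(s[170:300,260:400],(560,520),interpolation=2))
E
```

```text
t 15.55 q [ 0.416  0.6   -0.517  1.759  0.373  0.875  1.507] pos [ 0.5429 -0.1024  0.2778] xyaw -168.37 tilt [ 0.0072 -0.0005] F [-0.41 -0.45 -0.67] M [ 0.043 -0.039  0.012] op 0.603 0.0
to grasp in tool axes [ 0.0041 -0.0002  0.1368]
```

View pics/post.png

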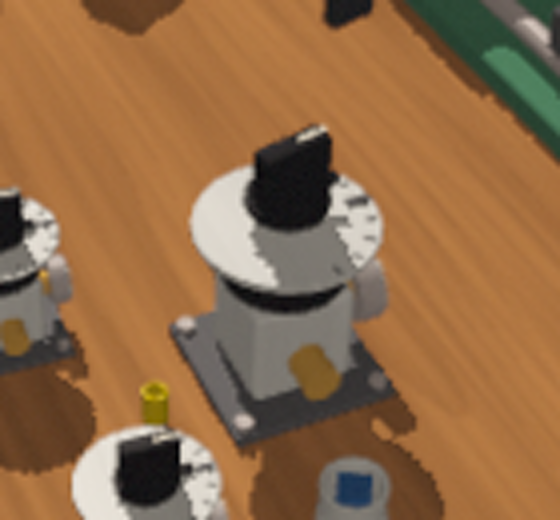

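The knob stands raised, with its white line (300–325,132) past the mark (355,200). I check the height by projection, then hand in.

```bash
python3 - <<'E'
from h import *
a=np.radians(11.7);u=np.array([np.cos(a),np.sin(a)]);v=np.array([-u[1],u[0]])
for z in(.152,.158,.164):
    P=[np.r_[np.array([.541,-.1026])+i*u+j*v,z] for i,j in((.024,.008),(.024,-.008),(-.02,-.008),(-.02,.008))]
    print(z,((proj("side",P)-[260,170])*4).round(0).tolist())
E
```

```text
0.152 [[316.0, 136.0], [335.0, 151.0], [270.0, 182.0], [251.0, 166.0]]
0.158 [[316.0, 127.0], [335.0, 143.0], [270.0, 173.0], [251.0, 157.0]]
0.164 [[317.0, 119.0], [336.0, 134.0], [270.0, 164.0], [252.0, 149.0]]
```

```bash
python3 -c "
from plant import r
print(r.finish_job())"
```

```text
the job is handed in; nothing more can be done
None
```

The regulator's knob was turned past the long mark until the key slipped into the lock slot, about 15° on. It was then drawn up about 12 mm to its stop with the pull never reading above 10 N, and released. The last picture shows it standing raised past the mark, and the job is handed in (no verdict was shown).

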